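# Refit the return spring on a tube-capping press

### The job

The return spring of the small tube-capping press is off. Take the tallest of the three loose springs, the one whose bottom coil is pinched flat on two sides, and thread it, pinched coil first, over the press's upright rod: whenever it catches on one of the rod's two collars do not force it, press only lightly and twist it a little until it slips past. Bring it fully home, standing on the base plate around the rod, let go, and leave the other springs and everything else on the bench undisturbed.

Things in the scene. Friction and masses are not known exactly. Their poses are not given: they have to be found in the camera images.
- spring: The spring to fit: steel coil spring 75 mm tall, 35.5 mm outside, 28.5 mm inside, 60 g, standing on the bench; grip its upper 35 mm, which do not squash; it gives 1 mm per 1.2 N, at most 12 mm. Origin: centre of its lower end, z up. Its lowest coil (3.5 mm high) is pinched to an oval, inside 28.5 mm along its x, 12.8 mm along y (a half turn looks the same); the rest is round and passes the collars.
- press: The press, fixed: grey base plate 150 x 90 mm, 18 mm thick (45 mm behind to 105 mm ahead of the rod along its x axis), an upright steel rod of 9 mm diameter with two collars, and a low white tube nest 72 mm along +x from the rod (rim 42 mm above the bench). Origin on the rod's axis at bench height, z up. More than 40 N between spring and press does damage.
- rod_end (a point): Rounded upper end of the rod, on its axis, 93.5 mm above the bench.
- upper_collar (a point): Centre of the upper collar's top face, on the rod's axis, 76 mm above the bench. Both collars are 10 mm thick, 24.5 mm discs with two opposite flats 10 mm apart; the pinched coil passes only when its long direction lies along the flats within about 8 to 10 degrees. The collar is locked at an unmeasured angle: its flats lie up to 50 degrees either way from the press's x axis.
- lower_collar (a point): Centre of the lower collar's top face, on the rod's axis, 44 mm above the bench; same shape as the upper one, locked at its own unmeasured angle: its flats are turned 17 to 75 degrees anticlockwise, seen from above, from the press's x axis. Between and below the collars the spring turns freely.
- seat (a point): Point on the rod's axis on the top of the base plate, 18 mm above the bench: the spring's lower end stands here when home.
- spring_short: Another steel spring, not the one wanted: same 35.5 mm diameter but only 45 mm tall, all coils round. Standing on the bench; origin at the centre of its lower end.
- spring_slim: Another steel spring, not the one wanted: 24.5 mm diameter, 55 mm tall. Standing on the bench; origin at the centre of its lower end.
- pot: Round lidded stainless pot, 96 mm diameter, 84 mm tall with its wire handle; origin at the centre of its underside. Leave alone.
- press_head: Black knob-like press head taken off the press, 40 mm diameter, 50 mm tall; origin at the centre of its underside. Leave alone.
- tape_roll: Roll of white tape lying flat, 60 mm diameter, 24 mm tall; origin at the centre of its underside. Leave alone.
- screwdriver: Screwdriver lying on the bench, 190 mm long; leave alone.
Mind the look-alikes: they are no part of the job. Leave any orange look-alike of the spring alone.

How it is judged:
By the outcome, as a careful person would: the job done as asked, in the order asked, and still so for the second after the job is handed in, with the robot touching nothing.
It also fails if it takes over 72 s, if anything falls off the work surface, if the arm or the gripper's body presses on something with over 40 N, if the wrist force passes 120 N, or if a joint passes its speed limit or range.

### The arm

A 6-joint arm with a two-finger parallel gripper is mounted at the origin on the work surface. World frame = base frame: x ahead of the robot, y to its left, z up, the work surface at z = 0. Lengths are in m, angles in rad, forces in N, time in s.
With the tool pointing down it reaches from about 0.425 to 1.125 m from the base axis. Payload 14.9 kg.
Tool frame: the origin (TCP) lies on the centre line of the jaws, within the pads' length; the fingertips stand 11 mm ahead of it and the grasp point (between the pads) lies 8 mm behind it; z points along the fingers, y is the line along which they close (so a half turn about z gives the same grasp; the last joint's range is limited). The gripper opens to 91 mm and grips with 3 to 60 N. Pads are 32 mm wide; open, the fingers measure 118 mm over their backs; the gripper's body (76 mm by 178 mm) begins 60 mm behind the grasp point.
Start: joints at [-1.263, 0.379, 1.734, -0, 1.028, -0.033], TCP at [0.234, -0.66, 0.225] pointing down, gripper open.
Joint ranges: [-2.77, 2.77], [-0.74, 2.19], [0, 2.66], [-1.06, 4.2], [0.31, 2.87], [-3.08, 3.08]. Speed limits (rad/s): [1.89, 1.89, 2.39, 3.14, 3.14, 3.14].

### API

Orientations are given as a 3x3 rotation matrix whose columns are the frame's x, y, z axes.
In Python, from station import * gives the robot as it stands.
- The arm moves only by the tool carry_out, never from a script. Its argument "series" is a list of rows, each an object with "slide": the shift along the tool's x, y, z in m, a list of three; "roll": the turn about the tool's z in degrees; "grip": the closure, from -1 (fully open) to 1 (shut). A call has exactly 5 rows; each row shifts and turns the commanded pose from where the row before left it, along the tool's axes as they then stand; what a row does not reach is not made up. A row lasts 1/10 s, in which the tool goes at most 50 mm and 8.59 degrees, less where a joint would pass 70% of its speed; a pose out of reach is approached as far as the arm can. A call is refused whole if a number of a shift passes 0.05 or a number of a turn 8.59, either way. A call with a gripper value outside its range is refused whole. The fingers move at their own pace and stop on an object; the grip force is fixed at half the most. Time passes only in rows, so rows that do not move let the fingers close, or fill a call up. It gives the time, the measured TCP pose, the force, the opening and the grip force at its end, in the units of the state.
- observe(): the state, without advancing time (a new reading comes with each control period).
- read_camera(name): name is "side" or "top"; returns a dict with "frame" (480x640x3 uint8, red, green, blue), "fx", "fy", "cx", "cy" (pixels), "extrinsics" (4x4, takes a point from world to camera coordinates). Camera axes: x right, y down, z forward; pixel columns grow to the right and rows downward; lengths in m; the calibration is good to about 2 mm. A picture is of the moment at which its call begins. There is no depth.
- hand_in(): hands the job in; it is judged then, once.
The state is a dict: "t": time; "joint_positions": joint angles; "joint_vel": joint speeds; "joint_torque": joint torques, N m; "eef_pos": TCP position; "eef_rot": TCP orientation; "ft_force": force on the tool from outside, world axes, zero at the start; "wrist_torque": the same for the moment, N m; "finger_gap": finger opening in m; "gripper_force": force on a finger pad.
Only numpy, scipy, OpenCV 4.12 (cv2) and the standard library are available. Lean on these libraries where they do the work, as an engineer would, in place of code of your own. Each camera call takes 0.05 s, during which the arm holds its last target. There are 200 camera calls.

## Working session

There is one attempt and no reset: what is moved stays moved. The work goes in short steps, Python scripts to look and compute and a tool call to move; the robot and the scene stay as the last step left them, time stands still between calls to the robot, and variables do not carry over. Pictures are saved under pics/ and viewed, at most 10 in all, crops included, and the job is handed in when it is done.

Besides the shell and the picture viewer there is one more tool, called after "Emit:" by a JSON object that holds its "name" and its "arguments". carry_out: Moves the arm, as the interface text tells. Its arguments: {"type":"object","properties":{"series":{"type":"array"}},"required":["series"]}

```bash
ls; mkdir -p pics
python3 - <<'E'
from station import *
import cv2,numpy as np
np.set_printoptions(precision=4,suppress=True)
for n in("top","side"):
    c=read_camera(n); cv2.imwrite(f"pics/{n}0.png",c["frame"][:,:,::-1]); print(n,c["fx"],c["fy"],c["cx"],c["cy"]);print(c["extrinsics"])
s=observe();print(s["t"],s["eef_pos"],s["eef_rot"],s["ft_force"],s["finger_gap"])
E
```

```text
pics
top 449.73142368454023 449.73142368454023 320.45982276281734 233.25795919678632
[[ 0.0235 -0.9997 -0.0107  0.027 ]
 [-0.9917 -0.022  -0.1269  0.5713]
 [ 0.1266  0.0136 -0.9919  0.8708]
 [ 0.      0.      0.      1.    ]]
side 514.7994907668392 514.7994907668392 319.5315833197569 244.16966974229018
[[-0.963  -0.2696  0.0041  0.5478]
 [-0.2082  0.7337 -0.6469  0.1399]
 [ 0.1713 -0.6238 -0.7626  0.9761]
 [ 0.      0.      0.      1.    ]]
0.1 [ 0.2339 -0.6594  0.2244] [[ 0.9425  0.3342 -0.0003]
 [ 0.3342 -0.9425  0.0009]
 [ 0.     -0.001  -1.    ]] [ 0.4205 -0.1592  0.6177] 0.09117573832090278
```

View pics/top0.png

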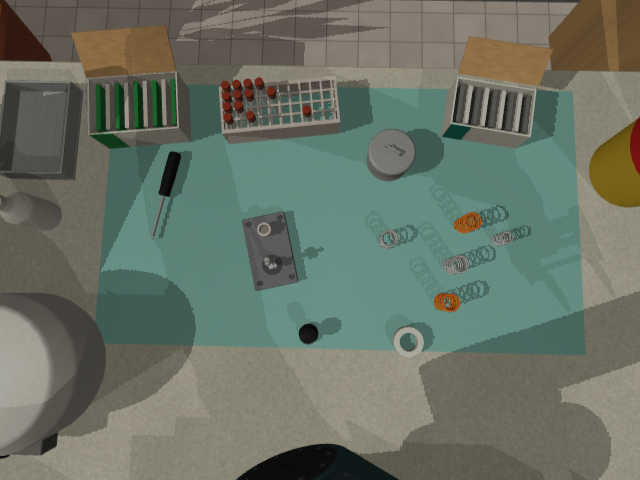

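View pics/side0.png

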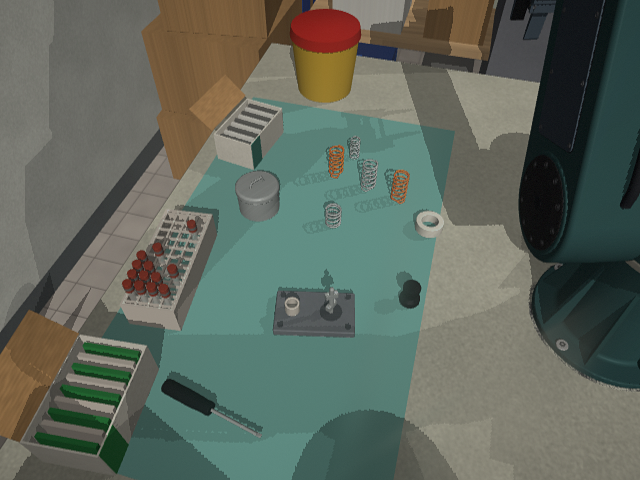

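The top view shows the wanted grey spring at about (457,262), the short one at (389,238), the slim one at (503,238) and the orange ones at (468,222) and (447,302). The rod is at about (270,264). In the side view the tall spring is at (369,175) and the rod at (331,300). I'll take enlarged crops next.

Run:
```python
import cv2,numpy as np
t=cv2.imread("pics/top0.png");s=cv2.imread("pics/side0.png")
def cr(im,x0,y0,w,h,W=400,H=300): return cv2.resize(im[y0:y0+h,x0:x0+w],(W,H),interpolation=cv2.INTER_CUBIC)
m=np.vstack([np.hstack([cr(t,420,236,80,60),cr(s,335,150,80,60)]),np.hstack([cr(t,230,205,80,90*2//3+0),cr(s,270,280,90,67)])])
cv2.imwrite("pics/crop1.png",m)
```

```text
(no output)
```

View pics/crop1.png

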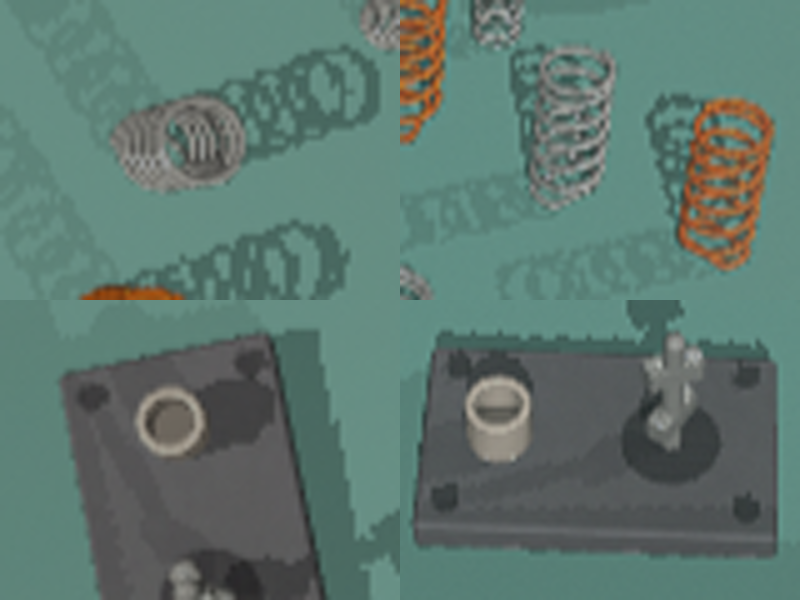

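```bash
cat > h.py <<'E'
from station import *
import cv2,numpy as np
np.set_printoptions(precision=4,suppress=True)
def ray(c,u,v):
    E=c["extrinsics"];R,t=E[:3,:3],E[:3,3]
    return -R.T@t, R.T@np.array([(u-c["cx"])/c["fx"],(v-c["cy"])/c["fy"],1])
def onz(c,u,v,z):
    o,d=ray(c,u,v); return o+d*(z-o[2])/d[2]
def tri(c1,p1,c2,p2):
    o1,d1=ray(c1,*p1);o2,d2=ray(c2,*p2)
    k=np.linalg.lstsq(np.c_[d1,-d2],o2-o1,rcond=None)[0]
    a,b=o1+k[0]*d1,o2+k[1]*d2
    return (a+b)/2,np.linalg.norm(a-b)
def proj(c,p):
    q=c["extrinsics"][:3,:3]@p+c["extrinsics"][:3,3]
    return np.array([c["fx"]*q[0]/q[2]+c["cx"],c["fy"]*q[1]/q[2]+c["cy"]])
E
python3 - <<'E'
from h import *
T=read_camera("top");S=read_camera("side")
print("cams",ray(T,0,0)[0],ray(S,0,0)[0])
print("spring top tri",tri(T,(460.8,264),S,(370.4,164)))
print("spring top z75",onz(T,460.8,264,.073),onz(S,370.4,164,.073))
print("rod end side",onz(S,331.9,288.5,.0935))
print("seat disc side",onz(S,331,311.8,.018))
print("nest top/side z42",onz(T,264,229,.042),onz(S,291.9,304,.042))
# plate outline in top by colour (grey, low sat)
f=T["frame"][:,:,::-1].copy();h=cv2.cvtColor(f,cv2.COLOR_BGR2HSV)
m=((h[...,1]<40)&(h[...,2]<125)).astype(np.uint8);m[:205]=0;m[295:]=0;m[:,:235]=0;m[:,305:]=0
m=cv2.morphologyEx(m,cv2.MORPH_CLOSE,np.ones((9,9)))
ct=max(cv2.findContours(m,0,2)[0],key=cv2.contourArea);r=cv2.minAreaRect(ct);b=cv2.boxPoints(r)
P=np.array([onz(T,*p,.018)for p in b]);print("plate",b,P[:,:2],[np.linalg.norm(P[i]-P[i-1])for i in range(4)])
def cr(im,x0,y0,w,h): return cv2.resize(im[y0:y0+h,x0:x0+w],(400,300),interpolation=cv2.INTER_CUBIC)
t=f;s=S["frame"][:,:,::-1]
g=np.vstack([np.hstack([cr(t,250,245,40,30),cr(s,310,285,48,36)]),np.hstack([cr(t,438,248,40,30),cr(s,350,165,40,30)])])
cv2.imwrite("pics/crop2.png",g)
E
```

```text
cams [0.4556 0.0277 0.9365] [0.3894 0.6539 0.8326]
spring top tri (array([ 0.5141, -0.2321,  0.0662]), np.float64(0.002184747576219196))
spring top z75 [ 0.5126 -0.2302  0.073 ] [ 0.5141 -0.2242  0.073 ]
rod end side [0.507  0.1416 0.0935]
seat disc side [0.5071 0.1412 0.018 ]
nest top/side z42 [0.5759 0.1537 0.042 ] [0.5769 0.1595 0.042 ]
plate [[240.6923 219.4616]
 [283.7692 210.8462]
 [297.9231 281.6154]
 [254.8462 290.2308]] [[0.598  0.2061]
 [0.6181 0.1175]
 [0.4728 0.0838]
 [0.4534 0.1707]] [np.float64(0.14890418194681362), np.float64(0.09090212614385865), np.float64(0.1490895502007655), np.float64(0.08906904945785164)]
```

View pics/crop2.png

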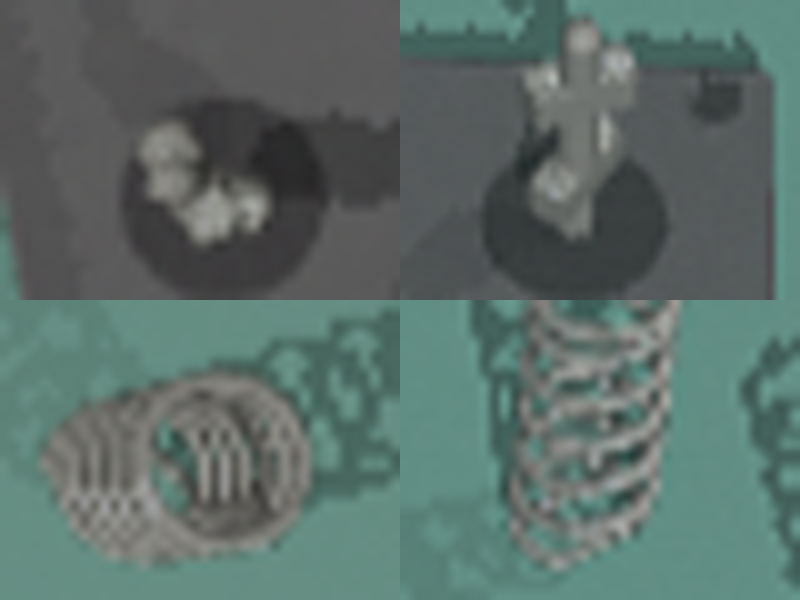

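The enlarged crops show the bottom coil's flat edge running about 48–51° in world in both views. The upper collar bar is at about 35° and the lower one about 74°. I'll check these numerically and get clearances.

Run:
```python
from h import *
T=read_camera("top");S=read_camera("side")
ang=lambda a,b:np.degrees(np.arctan2(*(a-b)[1::-1]))%180
cs=lambda x,y:(310+x/8.333,285+y/8.333)
ct=lambda x,y:(250+x/10,245+y/10)
# side: outline ends of collars' top faces
u=[onz(S,*cs((a-400),b),.076) for a,b in((540,75),(622,55))]
l=[onz(S,*cs((a-400),b),.044) for a,b in((553,182),(608,128))]
print("U side",u[0],u[1],np.linalg.norm(u[0]-u[1]),ang(*u));print("L side",l[0],l[1],np.linalg.norm(l[0]-l[1]),ang(*l))
print("seat top",onz(T,*ct(224,197),.018))
R=np.array([.5066,.1377,0])
for n,z,a0 in(("U",.076,35),("L",.044,74)):
  for a in(a0,a0+180):
    p=R+[.012*np.cos(np.radians(a)),.012*np.sin(np.radians(a)),z];q=proj(T,p);print(n,a,"top crop px",(q-[250,245])*10)
print("rod end",(proj(T,R+[0,0,.0935])-[250,245])*10,"uc",(proj(T,R+[0,0,.076])-[250,245])*10)
# springs: top ring centres in top image
h=cv2.cvtColor(T["frame"],cv2.COLOR_RGB2HSV)
m=((h[...,1]>180)&(h[...,0]>5)&(h[...,0]<22)).astype(np.uint8)
for c in cv2.findContours(m,0,2)[0]:
    if cv2.contourArea(c)>100:
        x,y,w,hh=cv2.boundingRect(c); print("orange",x,y,w,hh,onz(T,x+w/2,y+hh/2,.04))
print("short",onz(T,390,238,.03),"slim",onz(T,504,238,.03),"tall bottom px",proj(T,np.array([.5126,-.2302,0]))-[438,248])
```

```text
U side [0.5155 0.1436 0.076 ] [0.4999 0.1338 0.076 ] 0.01840630326076384 32.21279567145415
L side [0.5107 0.1486 0.044 ] [0.5027 0.1316 0.044 ] 0.018779858909017816 64.74435626182924
seat top [0.506  0.1369 0.018 ]
U 35 top crop px [150.9699 124.1754]
U 215 top crop px [218.7852 228.4516]
L 74 top crop px [147.714  168.2718]
L 254 top crop px [262.4127 204.248 ]
rod end [173.1345 170.4365] uc [184.8249 176.2325]
orange 434 294 26 17 [ 0.4385 -0.2118  0.04  ]
orange 454 212 28 21 [ 0.5984 -0.2558  0.04  ]
orange 0 7 47 53 [0.9883 0.6876 0.04  ]
short [ 0.5648 -0.101   0.03  ] slim [ 0.5699 -0.3309  0.03  ] tall bottom px [12.2739 18.0639]
```

Emit:
{"name": "carry_out", "arguments": {"series": [{"slide": [0, 0, 0], "roll": 3.9, "grip": -1}, {"slide": [0, 0, 0], "roll": 3.9, "grip": -1}, {"slide": [0, 0, 0], "roll": 3.9, "grip": -1}, {"slide": [0, 0, 0], "roll": 3.9, "grip": -1}, {"slide": [0, 0, 0], "roll": 3.9, "grip": -1}]}}

```text
t: 0.8
eef_pos: [0.2339, -0.6597, 0.2249]
eef_rot: [[1.0, -0.002, -0.0], [-0.002, -1.0, 0.0], [-0.0, -0.0, -1.0]]
ft_force: [0.4, 0.2, 0.1]
finger_gap: 0.0913
gripper_force: 0.0
```

Emit:
{"name": "carry_out", "arguments": {"series": [{"slide": [0.0186, -0.0288, 0], "roll": 0, "grip": -1}, {"slide": [0.0186, -0.0288, 0], "roll": 0, "grip": -1}, {"slide": [0.0186, -0.0288, 0], "roll": 0, "grip": -1}, {"slide": [0.0186, -0.0288, 0], "roll": 0, "grip": -1}, {"slide": [0.0186, -0.0288, 0], "roll": 0, "grip": -1}]}}

```text
t: 1.3
eef_pos: [0.3274, -0.5145, 0.2249]
eef_rot: [[1.0, 0.0, 0.0], [0.0, -1.0, -0.0], [0.0, 0.0, -1.0]]
ft_force: [1.0, -0.5, 0.9]
finger_gap: 0.0912
gripper_force: 0.0
```

Emit:
{"name": "carry_out", "arguments": {"series": [{"slide": [0.0186, -0.0288, 0], "roll": 0, "grip": -1}, {"slide": [0.0186, -0.0288, 0], "roll": 0, "grip": -1}, {"slide": [0.0186, -0.0288, 0], "roll": 0, "grip": -1}, {"slide": [0.0186, -0.0288, 0], "roll": 0, "grip": -1}, {"slide": [0.0186, -0.0288, 0], "roll": 0, "grip": -1}]}}

```text
t: 1.8
eef_pos: [0.4204, -0.3704, 0.225]
eef_rot: [[1.0, 0.0, 0.0], [0.0, -1.0, -0.0], [0.0, 0.0, -1.0]]
ft_force: [1.3, 0.2, 0.2]
finger_gap: 0.0908
gripper_force: 0.0
```

Emit:
{"name": "carry_out", "arguments": {"series": [{"slide": [0.0186, -0.0288, 0], "roll": 0, "grip": -1}, {"slide": [0.0186, -0.0288, 0], "roll": 0, "grip": -1}, {"slide": [0.0186, -0.0288, 0], "roll": 0, "grip": -1}, {"slide": [0.0186, -0.0288, 0], "roll": 0, "grip": -1}, {"slide": [0, 0, 0], "roll": 0, "grip": -1}]}}

```text
t: 2.3
eef_pos: [0.4956, -0.2539, 0.225]
eef_rot: [[1.0, 0.003, 0.0], [0.003, -1.0, 0.0], [0.0, -0.0, -1.0]]
ft_force: [0.8, -0.0, 0.6]
finger_gap: 0.0912
gripper_force: 0.0
```

Emit:
{"name": "carry_out", "arguments": {"series": [{"slide": [0.018, -0.0255, 0], "roll": 0, "grip": -1}, {"slide": [0, 0, 0.02], "roll": 0, "grip": -1}, {"slide": [0, 0, 0.03], "roll": 0, "grip": -1}, {"slide": [0, 0, 0.03], "roll": 0, "grip": -1}, {"slide": [0, 0, 0], "roll": 0, "grip": -1}]}}

```text
t: 2.8
eef_pos: [0.51, -0.2303, 0.1418]
eef_rot: [[1.0, 0.0, -0.005], [0.0, -1.0, 0.002], [-0.005, -0.002, -1.0]]
ft_force: [-0.8, -0.1, -0.2]
finger_gap: 0.0913
gripper_force: 0.0
```

Emit:
{"name": "carry_out", "arguments": {"series": [{"slide": [0, 0, 0.03], "roll": 0, "grip": -1}, {"slide": [0, 0, 0.03], "roll": 0, "grip": -1}, {"slide": [0, 0, 0.02], "roll": 0, "grip": -1}, {"slide": [0, 0, 0.013], "roll": 0, "grip": -1}, {"slide": [0, 0, 0], "roll": 0, "grip": -1}]}}

```text
t: 3.3
eef_pos: [0.5119, -0.2311, 0.0516]
eef_rot: [[1.0, 0.0, -0.001], [0.0, -1.0, 0.001], [-0.001, -0.001, -1.0]]
ft_force: [-0.6, -0.7, 0.6]
finger_gap: 0.0914
gripper_force: 0.0
```

Run:
```python
from h import *
T=read_camera("top");S=read_camera("side");print(observe()["eef_pos"])
cr=lambda c,x0,y0,w,h: cv2.resize(c["frame"][y0:y0+h,x0:x0+w,::-1],(400,300),interpolation=cv2.INTER_CUBIC)
cv2.imwrite("pics/g1.png",np.hstack([cr(T,410,220,100,75),cr(S,320,130,100,75)]))
```

```text
[ 0.5127 -0.2314  0.053 ]
```

View pics/g1.png

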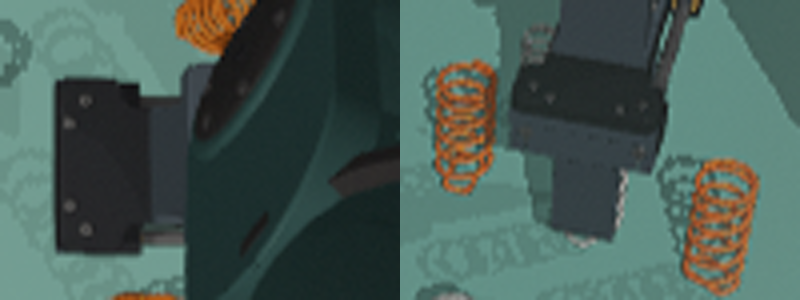

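The side view shows the fingers straddling the spring, centred on it, with clear space to both orange springs. Closing now.

Emit:
{"name": "carry_out", "arguments": {"series": [{"slide": [0.0005, -0.003, 0], "roll": 0, "grip": -1}, {"slide": [0, 0, 0], "roll": 0, "grip": 1}, {"slide": [0, 0, 0], "roll": 0, "grip": 1}, {"slide": [0, 0, 0], "roll": 0, "grip": 1}, {"slide": [0, 0, 0], "roll": 0, "grip": 1}]}}

```text
t: 3.9
eef_pos: [0.5127, -0.228, 0.0521]
eef_rot: [[1.0, 0.0, 0.0], [0.0, -1.0, -0.0], [0.0, 0.0, -1.0]]
ft_force: [0.6, 0.1, 0.7]
finger_gap: 0.0623
gripper_force: 0.0
```

Emit:
{"name": "carry_out", "arguments": {"series": [{"slide": [0, 0, 0], "roll": 0, "grip": 1}, {"slide": [0, 0, 0], "roll": 0, "grip": 1}, {"slide": [0, 0, 0], "roll": 0, "grip": 1}, {"slide": [0, 0, 0], "roll": 0, "grip": 1}, {"slide": [0, 0, 0], "roll": 0, "grip": 1}]}}

```text
t: 4.4
eef_pos: [0.5126, -0.2279, 0.0519]
eef_rot: [[1.0, 0.0, -0.0], [0.0, -1.0, 0.0], [-0.0, -0.0, -1.0]]
ft_force: [-0.8, -0.3, -0.0]
finger_gap: 0.0354
gripper_force: 29.9
```

Emit:
{"name": "carry_out", "arguments": {"series": [{"slide": [0, 0, -0.02], "roll": 0, "grip": 1}, {"slide": [0, 0, -0.04], "roll": 0, "grip": 1}, {"slide": [0, 0, -0.04], "roll": 0, "grip": 1}, {"slide": [0, 0, -0.03], "roll": 0, "grip": 1}, {"slide": [0, 0, 0], "roll": 0, "grip": 1}]}}

```text
t: 4.9
eef_pos: [0.5146, -0.2289, 0.1861]
eef_rot: [[1.0, 0.001, 0.006], [0.001, -1.0, -0.003], [0.006, 0.003, -1.0]]
ft_force: [0.7, 0.4, -1.2]
finger_gap: 0.0352
gripper_force: 29.9
```

Emit:
{"name": "carry_out", "arguments": {"series": [{"slide": [-0.001, -0.03, 0], "roll": 0, "grip": 1}, {"slide": [-0.001, -0.03, 0], "roll": 0, "grip": 1}, {"slide": [-0.001, -0.03, 0], "roll": 0, "grip": 1}, {"slide": [-0.001, -0.03, 0], "roll": 0, "grip": 1}, {"slide": [-0.001, -0.03, 0], "roll": 0, "grip": 1}]}}

```text
t: 5.4
eef_pos: [0.507, -0.0767, 0.1811]
eef_rot: [[1.0, 0.0, -0.001], [0.0, -1.0, 0.0], [-0.001, -0.0, -1.0]]
ft_force: [0.1, -0.3, -1.3]
finger_gap: 0.0353
gripper_force: 29.9
```

Emit:
{"name": "carry_out", "arguments": {"series": [{"slide": [-0.001, -0.03, 0], "roll": 0, "grip": 1}, {"slide": [0, -0.03, 0], "roll": 0, "grip": 1}, {"slide": [0, -0.03, 0], "roll": 0, "grip": 1}, {"slide": [0, -0.03, 0], "roll": 0, "grip": 1}, {"slide": [0, -0.03, 0], "roll": 0, "grip": 1}]}}

```text
t: 5.9
eef_pos: [0.5059, 0.0733, 0.1811]
eef_rot: [[1.0, 0.001, -0.001], [0.001, -1.0, -0.0], [-0.001, 0.0, -1.0]]
ft_force: [1.2, 1.0, -0.5]
finger_gap: 0.0352
gripper_force: 29.9
```

Emit:
{"name": "carry_out", "arguments": {"series": [{"slide": [0, -0.03, 0], "roll": 0, "grip": 1}, {"slide": [0, -0.03, 0], "roll": 0, "grip": 1}, {"slide": [0, -0.006, 0], "roll": 0, "grip": 1}, {"slide": [0, 0, 0.02], "roll": 0, "grip": 1}, {"slide": [0, 0, 0], "roll": 0, "grip": 1}]}}

```text
t: 6.4
eef_pos: [0.5049, 0.1376, 0.1596]
eef_rot: [[1.0, 0.001, -0.004], [0.001, -1.0, -0.001], [-0.004, 0.001, -1.0]]
ft_force: [0.5, 0.6, -0.6]
finger_gap: 0.035
gripper_force: 29.9
```

Run:
```python
from h import *
read_camera("top");T=read_camera("top");S=read_camera("side");s=observe();print(s["eef_pos"],s["ft_force"],s["finger_gap"])
p=s["eef_pos"];b=p-[0,0,.052]; q=proj(S,b);print("expected bottom px",q,proj(S,b+[0,0,.075]), "rod end",proj(S,np.array([.507,.1416,.0935])))
np.save("S2.npy",S["frame"]);x0,y0=int(q[0])-50,int(q[1])-45;print(x0,y0)
cr=lambda c,x0,y0,w,h: cv2.resize(c["frame"][y0:y0+h,x0:x0+w,::-1],(800,600),interpolation=cv2.INTER_CUBIC)
cv2.imwrite("pics/g2.png",cr(S,x0,y0,100,75))
```

```text
[0.5065 0.1376 0.162 ] [-0.3904  0.1462  0.3347] 0.035364489470327866
expected bottom px [333.0183 281.2038] [334.1323 253.8607] rod end [331.9302 288.4887]
283 236
```

View pics/g2.png

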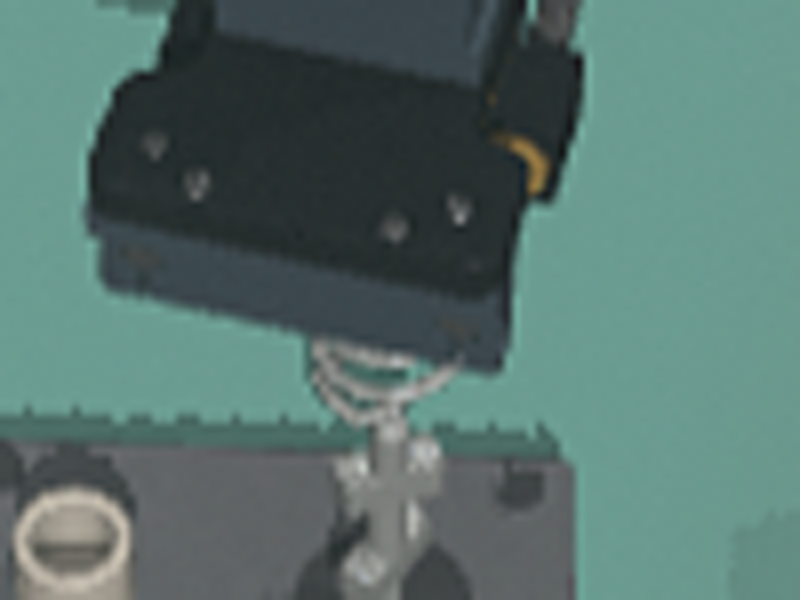

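The side view shows the held spring just above the rod end. The rod end is at crop (392,425) and the spring centre at about x = 388, so they're well aligned across the view. I'll apply a small correction, turn toward 34° and lower over the rod end.

Emit:
{"name": "carry_out", "arguments": {"series": [{"slide": [-0.0008, -0.0014, 0], "roll": 0, "grip": 1}, {"slide": [0, 0, 0.005], "roll": 5.5, "grip": 1}, {"slide": [0, 0, 0.005], "roll": 5.5, "grip": 1}, {"slide": [0, 0, 0.003], "roll": 5, "grip": 1}, {"slide": [0, 0, 0], "roll": 0, "grip": 1}]}}

```text
t: 7.05
eef_pos: [0.5057, 0.1393, 0.1491]
eef_rot: [[0.961, -0.277, 0.0], [-0.277, -0.961, 0.0], [0.0, -0.0, -1.0]]
ft_force: [-0.0, 0.2, -0.1]
finger_gap: 0.0351
gripper_force: 29.9
```

Emit:
{"name": "carry_out", "arguments": {"series": [{"slide": [0, 0, 0.004], "roll": 0, "grip": 1}, {"slide": [0, 0, 0.004], "roll": 0, "grip": 1}, {"slide": [0, 0, 0.004], "roll": 0, "grip": 1}, {"slide": [0, 0, 0.003], "roll": 0, "grip": 1}, {"slide": [0, 0, 0], "roll": 0, "grip": 1}]}}

```text
t: 7.55
eef_pos: [0.5054, 0.1394, 0.1334]
eef_rot: [[0.961, -0.275, -0.001], [-0.275, -0.961, -0.0], [-0.001, 0.0, -1.0]]
ft_force: [0.0, -0.2, -1.3]
finger_gap: 0.0353
gripper_force: 29.9
```

Emit:
{"name": "carry_out", "arguments": {"series": [{"slide": [0, 0, 0.002], "roll": 0, "grip": 1}, {"slide": [0, 0, 0.002], "roll": 0, "grip": 1}, {"slide": [0, 0, 0.002], "roll": 0, "grip": 1}, {"slide": [0, 0, 0.002], "roll": 0, "grip": 1}, {"slide": [0, 0, 0], "roll": 0, "grip": 1}]}}

```text
t: 8.05
eef_pos: [0.5056, 0.1394, 0.1256]
eef_rot: [[0.961, -0.275, -0.0], [-0.275, -0.961, -0.0], [-0.0, 0.0, -1.0]]
ft_force: [-0.2, -0.1, -0.3]
finger_gap: 0.0354
gripper_force: 29.9
```

Run:
```python
from h import *
read_camera("top");s=observe();print(s["eef_pos"],s["ft_force"],s["wrist_torque"])
```

```text
[0.5056 0.1395 0.1258] [-0.8387 -0.0048 -0.3573] [0.0712 0.0146 0.0147]
```

Emit:
{"name": "carry_out", "arguments": {"series": [{"slide": [0, 0, 0.002], "roll": 0, "grip": 1}, {"slide": [0, 0, 0.002], "roll": 0, "grip": 1}, {"slide": [0, 0, 0], "roll": 0, "grip": 1}, {"slide": [0, 0, 0], "roll": 0, "grip": 1}, {"slide": [0, 0, 0], "roll": 0, "grip": 1}]}}

```text
t: 8.6
eef_pos: [0.5058, 0.1395, 0.122]
eef_rot: [[0.961, -0.275, 0.0], [-0.275, -0.961, -0.0], [0.0, -0.0, -1.0]]
ft_force: [-0.4, -0.8, -1.2]
finger_gap: 0.0352
gripper_force: 29.9
```

Emit:
{"name": "carry_out", "arguments": {"series": [{"slide": [0, 0, 0.002], "roll": 0, "grip": 1}, {"slide": [0, 0, 0.002], "roll": 0, "grip": 1}, {"slide": [0, 0, 0.002], "roll": 0, "grip": 1}, {"slide": [0, 0, 0], "roll": 0, "grip": 1}, {"slide": [0, 0, 0], "roll": 0, "grip": 1}]}}

```text
t: 9.1
eef_pos: [0.5057, 0.1395, 0.1159]
eef_rot: [[0.961, -0.275, -0.0], [-0.275, -0.961, -0.0], [-0.0, 0.0, -1.0]]
ft_force: [0.2, 0.0, -0.8]
finger_gap: 0.0351
gripper_force: 29.9
```

Emit:
{"name": "carry_out", "arguments": {"series": [{"slide": [0, 0, 0.003], "roll": 0, "grip": 1}, {"slide": [0, 0, 0.003], "roll": 0, "grip": 1}, {"slide": [0, 0, 0.003], "roll": 0, "grip": 1}, {"slide": [0, 0, 0], "roll": 0, "grip": 1}, {"slide": [0, 0, 0], "roll": 0, "grip": 1}]}}

```text
t: 9.6
eef_pos: [0.5056, 0.1395, 0.1068]
eef_rot: [[0.961, -0.275, -0.0], [-0.275, -0.961, -0.0], [-0.0, 0.0, -1.0]]
ft_force: [0.4, 0.6, -1.3]
finger_gap: 0.0356
gripper_force: 29.9
```

Emit:
{"name": "carry_out", "arguments": {"series": [{"slide": [0, 0, 0], "roll": -8, "grip": 1}, {"slide": [0, 0, 0], "roll": -8, "grip": 1}, {"slide": [0, 0, 0], "roll": -8, "grip": 1}, {"slide": [0, 0, 0], "roll": -8, "grip": 1}, {"slide": [0, 0, 0], "roll": -3, "grip": 1}]}}

```text
t: 10.1
eef_pos: [0.5058, 0.1395, 0.1071]
eef_rot: [[0.944, 0.331, 0.0], [0.331, -0.944, 0.0], [0.0, 0.0, -1.0]]
ft_force: [-0.2, -0.7, -2.0]
finger_gap: 0.035
gripper_force: 29.9
```

Emit:
{"name": "carry_out", "arguments": {"series": [{"slide": [0, 0, 0.003], "roll": 0, "grip": 1}, {"slide": [0, 0, 0.003], "roll": 0, "grip": 1}, {"slide": [0, 0, 0.003], "roll": 0, "grip": 1}, {"slide": [0, 0, 0.003], "roll": 0, "grip": 1}, {"slide": [0, 0, 0], "roll": 0, "grip": 1}]}}

```text
t: 10.6
eef_pos: [0.5054, 0.1394, 0.0944]
eef_rot: [[0.946, 0.326, -0.001], [0.326, -0.946, -0.0], [-0.001, -0.0, -1.0]]
ft_force: [0.1, 1.1, -0.4]
finger_gap: 0.0351
gripper_force: 29.9
```

Emit:
{"name": "carry_out", "arguments": {"series": [{"slide": [0, 0, 0.002], "roll": 0, "grip": 1}, {"slide": [0, 0, 0.001], "roll": 0, "grip": 1}, {"slide": [0, 0, 0], "roll": 0, "grip": 1}, {"slide": [0, 0, 0], "roll": 0, "grip": 1}, {"slide": [0, 0, 0], "roll": 0, "grip": 1}]}}

```text
t: 11.1
eef_pos: [0.5058, 0.1395, 0.092]
eef_rot: [[0.945, 0.326, 0.0], [0.326, -0.945, 0.0], [0.0, 0.0, -1.0]]
ft_force: [0.7, 0.0, -0.8]
finger_gap: 0.0352
gripper_force: 29.9
```

Emit:
{"name": "carry_out", "arguments": {"series": [{"slide": [0, 0, 0.002], "roll": 0, "grip": 1}, {"slide": [0, 0, 0.002], "roll": 0, "grip": 1}, {"slide": [0, 0, 0], "roll": 0, "grip": 1}, {"slide": [0, 0, 0], "roll": 0, "grip": 1}, {"slide": [0, 0, 0], "roll": 0, "grip": 1}]}}

```text
t: 11.6
eef_pos: [0.5057, 0.1395, 0.0879]
eef_rot: [[0.945, 0.326, 0.0], [0.326, -0.945, 0.0], [0.0, -0.0, -1.0]]
ft_force: [-0.1, -0.2, -0.0]
finger_gap: 0.0352
gripper_force: 29.9
```

Emit:
{"name": "carry_out", "arguments": {"series": [{"slide": [0, 0, 0.002], "roll": 0, "grip": 1}, {"slide": [0, 0, 0.002], "roll": 0, "grip": 1}, {"slide": [0, 0, 0], "roll": 0, "grip": 1}, {"slide": [0, 0, 0], "roll": 0, "grip": 1}, {"slide": [0, 0, 0], "roll": 0, "grip": 1}]}}

```text
t: 12.1
eef_pos: [0.5057, 0.1395, 0.084]
eef_rot: [[0.945, 0.326, 0.0], [0.326, -0.945, 0.0], [0.0, -0.0, -1.0]]
ft_force: [-0.2, 0.1, -0.4]
finger_gap: 0.0352
gripper_force: 29.9
```

Emit:
{"name": "carry_out", "arguments": {"series": [{"slide": [0, 0, 0.004], "roll": 0, "grip": 1}, {"slide": [0, 0, 0.004], "roll": 0, "grip": 1}, {"slide": [0, 0, 0.003], "roll": 0, "grip": 1}, {"slide": [0, 0, 0], "roll": 0, "grip": 1}, {"slide": [0, 0, 0], "roll": 0, "grip": 1}]}}

```text
t: 12.6
eef_pos: [0.5056, 0.1394, 0.0728]
eef_rot: [[0.945, 0.326, -0.0], [0.326, -0.945, -0.0], [-0.0, -0.0, -1.0]]
ft_force: [-0.1, 0.2, -0.8]
finger_gap: 0.0353
gripper_force: 29.9
```

Emit:
{"name": "carry_out", "arguments": {"series": [{"slide": [0, 0, 0.002], "roll": 0, "grip": 1}, {"slide": [0, 0, 0.002], "roll": 0, "grip": 1}, {"slide": [0, 0, 0.001], "roll": 0, "grip": 1}, {"slide": [0, 0, 0], "roll": 0, "grip": 1}, {"slide": [0, 0, 0], "roll": 0, "grip": 1}]}}

```text
t: 13.1
eef_pos: [0.5058, 0.1395, 0.068]
eef_rot: [[0.945, 0.326, 0.0], [0.326, -0.945, 0.0], [0.0, 0.0, -1.0]]
ft_force: [-0.3, -1.2, 1.4]
finger_gap: 0.0352
gripper_force: 29.9
```

Light contact at the expected seat height. I'll ease off, release and retreat.

Emit:
{"name": "carry_out", "arguments": {"series": [{"slide": [0, 0, -0.0015], "roll": 0, "grip": 1}, {"slide": [0, 0, 0], "roll": 0, "grip": 1}, {"slide": [0, 0, 0], "roll": 0, "grip": -1}, {"slide": [0, 0, 0], "roll": 0, "grip": -1}, {"slide": [0, 0, 0], "roll": 0, "grip": -1}]}}

```text
t: 13.6
eef_pos: [0.5056, 0.1395, 0.0694]
eef_rot: [[0.945, 0.326, -0.0], [0.326, -0.945, -0.0], [-0.0, -0.0, -1.0]]
ft_force: [-0.1, -0.2, -0.3]
finger_gap: 0.0561
gripper_force: 0.0
```

Emit:
{"name": "carry_out", "arguments": {"series": [{"slide": [0, 0, 0], "roll": 0, "grip": -1}, {"slide": [0, 0, 0], "roll": 0, "grip": -1}, {"slide": [0, 0, 0], "roll": 0, "grip": -1}, {"slide": [0, 0, 0], "roll": 0, "grip": -1}, {"slide": [0, 0, 0], "roll": 0, "grip": -1}]}}

```text
t: 14.1
eef_pos: [0.5057, 0.1395, 0.0694]
eef_rot: [[0.945, 0.326, -0.0], [0.326, -0.945, 0.0], [-0.0, -0.0, -1.0]]
ft_force: [-0.3, -0.5, -0.1]
finger_gap: 0.0909
gripper_force: 0.0
```

Emit:
{"name": "carry_out", "arguments": {"series": [{"slide": [0, 0, -0.01], "roll": 0, "grip": -1}, {"slide": [0, 0, -0.03], "roll": 0, "grip": -1}, {"slide": [0, 0, -0.04], "roll": 0, "grip": -1}, {"slide": [0, 0, -0.04], "roll": 0, "grip": -1}, {"slide": [0, 0, -0.03], "roll": 0, "grip": -1}]}}

```text
t: 14.6
eef_pos: [0.5061, 0.1396, 0.2227]
eef_rot: [[0.945, 0.326, 0.002], [0.326, -0.945, 0.0], [0.002, 0.0, -1.0]]
ft_force: [0.3, -0.4, 0.2]
finger_gap: 0.0913
gripper_force: 0.0
```

Emit:
{"name": "carry_out", "arguments": {"series": [{"slide": [0, 0.03, 0], "roll": 0, "grip": -1}, {"slide": [0, 0.04, 0], "roll": 0, "grip": -1}, {"slide": [0, 0.04, 0], "roll": 0, "grip": -1}, {"slide": [0, 0.03, 0], "roll": 0, "grip": -1}, {"slide": [0, 0, 0], "roll": 0, "grip": -1}]}}

```text
t: 15.1
eef_pos: [0.5523, 0.0045, 0.2203]
eef_rot: [[0.946, 0.323, 0.001], [0.323, -0.946, -0.0], [0.001, 0.001, -1.0]]
ft_force: [-1.1, 0.9, 0.0]
finger_gap: 0.0914
gripper_force: 0.0
```

Run:
```python
from h import *
T=read_camera("top");S=read_camera("side");s=observe();print(s["t"],s["eef_pos"],s["ft_force"],s["finger_gap"])
cr=lambda c,x0,y0,w,h: cv2.resize(c["frame"][y0:y0+h,x0:x0+w,::-1],(400,300),interpolation=cv2.INTER_CUBIC)
top=np.hstack([cr(T,230,205,80,60+12),cr(S,285,250,100,75)])
bot=np.hstack([cr(T,0,0,640,480),cr(S,0,0,640,480)])
cv2.imwrite("pics/end.png",np.vstack([top,bot]))
```

```text
15.2 [0.5513 0.0068 0.2199] [ 0.3801  0.2483 -0.3323] 0.09082729152530718
```

View pics/end.png

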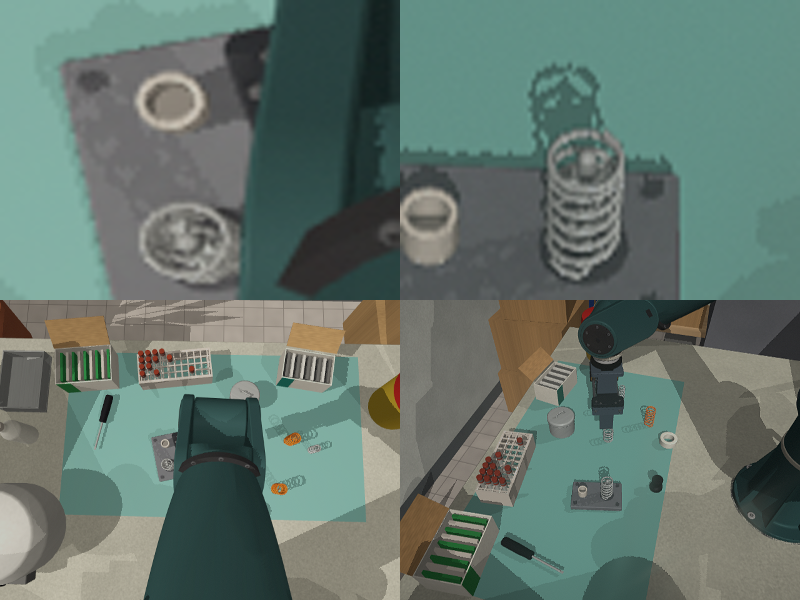

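The side view shows the spring standing upright on the base plate around the rod. Its top ring centre is at about (331.8,288.8), which matches the rod end pixel (331.9,288.5), so its top is at 93 mm: fully home. The other items I can see are where they were. Handing in.

```bash
python3 -c "
from station import *
print(hand_in())"
```

```text
the job is handed in; nothing more can be done
None
```

The tall pinched spring is on the rod, past both collars and standing fully home on the base plate. It is released, nothing else was touched, and the job was handed in at about 15 s; no verdict was returned.

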